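# Load the cut-to-length jig and turn its catch

### The arm

A 6-joint arm with a two-finger parallel gripper is mounted at the origin on the work surface; the furniture and walls round the work are solid. World frame = base frame: x ahead of the robot, y to its left, z up, the work surface at z = 0. Lengths are in m, angles in rad, forces in N, time in s.
With the tool pointing down it reaches from about 0.25 to 0.775 m from the base axis. Payload 4 kg.
Tool frame: the origin (TCP) lies at the very end of the fingers, on their centre line; the grasp point (between the pads) lies 19 mm behind it; z points along the fingers, y is the line along which they close (so a half turn about z gives the same grasp; the last joint's range is limited). The gripper opens to 94 mm and grips with 3 to 60 N. Pads are 16 mm wide; open, the fingers measure 119 mm over their backs; the gripper's body (75 mm by 177 mm) begins 78 mm behind the grasp point.
Start: joints at [-1.236, 0.087, 1.371, -0, 1.684, -0.103], TCP at [0.233, -0.498, 0.206] pointing down, gripper open.
Joint ranges: [-3.1, 3.1], [-0.76, 2.03], [0.27, 2.55], [-1.08, 4.22], [0.17, 2.65], [-2.57, 2.57]. Speed limits (rad/s): [2.79, 2.79, 3.14, 3.14, 3.14, 3.14].

### API

Orientations are given as [roll, pitch, yaw] about the fixed x, y, z axes, in that order (R = Rz(yaw) Ry(pitch) Rx(roll)).
In Python, from bench import robot, vision gives the robot as it stands.
- The arm moves only by the shell command python3 -m crank 'ROWS'. ROWS is JSON, a list of rows, each a list of 3 entries, a list of its own where there are three numbers: the closure, from 0 (fully open) to 1 (shut), then the shift along the tool's x, y, z in m, then the turn, a rotation vector about the tool's x, y, z in degrees. A call has 1 to 8 rows; each row shifts and turns the commanded pose from where the row before left it, along the tool's axes as they then stand; what a row does not reach is not made up. A row lasts 1/10 s, in which the tool goes at most 50 mm and 8.59 degrees, less where a joint would pass 70% of its speed; a pose out of reach is approached as far as the arm can. A call with a gripper value outside its range is refused whole. The fingers move at their own pace and stop on an object; the grip force is fixed at half the most. Time passes only in rows, so rows that do not move let the fingers close. It gives the time, the measured TCP pose, the force, the opening and the grip force at its end, in the units of the state.
- robot.get_obs(): the state, without advancing time (a new reading comes with each control period).
- vision.snapshot(name): name is "scene" or "top"; returns a dict with "color" (400x640x3 uint8, red, green, blue), "z_map" (400x640 float32, m along the optical axis (not along the pixel's ray), 0 where there is no reading), "fx", "fy", "cx", "cy" (pixels), "R" (3x3) and "t" (3): a world point X has camera coordinates R X + t. Camera axes: x right, y down, z forward; pixel columns grow to the right and rows downward; lengths in m; the calibration is good to about 2 mm. A picture is of the moment at which its call begins.
- robot.close_job(): hands the job in; it is judged then, once.
The state is a dict: "time": time; "joint_positions": joint angles; "qvel": joint speeds; "joint_torque": joint torques, N m; "tool_pos": TCP position; "ee_rot": TCP orientation; "wrist_force": force on the tool from outside, world axes, zero at the start; "wrist_torque": the same for the moment, N m; "width": finger opening in m; "finger_force": force on a finger pad.
Only numpy, scipy, OpenCV 4.12 (cv2) and the standard library are available. Lean on these libraries where they do the work, as an engineer would, in place of code of your own. Each camera call takes 0.05 s, during which the arm holds its last target. There are 200 camera calls.

### The job

Load the cut-to-length jig: square up the loose pine block on the jig's base and push it lengthwise through the narrow gap between the two guide cleats until its front end is fully home against the end stop. Then push the wooden catch round by its knob until it lies straight across the gap, shut against its pin behind the block, so that the block cannot slip back, and let go. Only push with the fingers: never lift the block, and leave the wedge, the wax tin and the other offcut where they are.

Things in the scene. Friction and masses are not known exactly. Their poses are not given: they have to be found in the camera images.
- jig: Cut-to-length jig, fixed to the table. Plywood base: x -225 to +205, y -100 to +100, z 0 to 12 mm in the jig's frame. Origin on the table (z 0) under the middle of the gap's mouth; x = feed direction, y to the left of it, z up. For x below 0 it is a clear flat apron. Two black knobs, 50 mm across, 27 mm high, stand on it at x +88, y -77 and x +180, y +76. A 3 mm saw kerf crosses at x +136.
- gap_mouth (a point): Middle of the gap's mouth on the base's top (jig x 0, y 0, z 12 mm). The gap is between two fixed wooden cleats, each 28 mm wide and 16 mm high (tops at z 28 mm), from jig x 0 to +110 mm. It is 48 mm wide (y -24 to +24); chamfers of 12 mm flare its mouth to 72 mm.
- stop_face (a point): Middle of the end stop's face on the base's top (jig x +165, y 0, z 12 mm). The stop is a fixed wooden bar 26 x 110 x 28 mm across the end of the base. From gap_mouth to here is the feed direction.
- workpiece: Pine block to be loaded, 45 x 120 x 28 mm, about 70 g, lying loose and flat, askew, on the apron. Origin at the centre of its underside; long axis = its own y (either end may lead), z up. When home, its origin is at jig x +105, y 0, its rear end at x +45 and its top at z 40 mm.
- catch (a joint): Wooden catch, a flat bar that turns about an upright pivot on the cleat at negative jig y. 0 = open, pointing back and outward (jig -x -y); grows as it turns clockwise seen from above, through pointing to -x, up to 2.356 rad = shut, on its pin, pointing to +y across the gap behind the block; it cannot shut unless the block is home. Turns lightly (0.5 N at the knob), stays where left.
- catch_pivot (a point): The catch's pivot at the bar's underside (jig x +35, y -38, z 29 mm). The bar is 16 mm wide, 12 mm thick (z 29 to 41 mm) and reaches 85 mm from the pivot. Shut, its front face is at jig x +43 mm, 2 mm behind the home block.
- catch_knob (a point): Middle of the knob on the catch, 72 mm from the pivot: a turned wooden knob up to 16 mm across, from z 41 to 66 mm above the table (this point at z 54 mm). Moves with the catch.
- wedge: Bystander: oak wedge, 32 x 95 x 21 mm, lying on the jig's base beside the cleat at positive jig y. Origin under its middle, long axis = its y.
- wax_tin: Bystander: round tin, 66 mm across, 24 mm high, on the table beyond the end stop. Origin under its centre.
- wide_offcut: Bystander: the other offcut, of oak, 50 x 85 x 22 mm (too wide for the gap), on the table beyond the end stop. Origin under its centre, long axis = its y.
Mind the look-alikes: they are no part of the job. What is shaped like the workpiece but orange is not meant.

How it is judged:
By the outcome, as a careful person would: the job done as asked, in the order asked, and still so for the second after the job is handed in, with the robot touching nothing.
It also fails if it takes over 70 s, if anything falls off the work surface, if the arm or the gripper's body presses on something with over 40 N, if the wrist force passes 120 N, or if a joint passes its speed limit or range.

## Working session

There is one attempt and no reset: what is moved stays moved. The work goes in short steps, Python scripts to look and compute and a shell command to move; the robot and the scene stay as the last step left them, time stands still between calls to the robot, and variables do not carry over. Pictures are saved under pics/ and viewed, at most 10 in all, crops included, and the job is handed in when it is done.

```bash
mkdir -p pics; python3 - <<'E'
from bench import robot, vision
import cv2,numpy as np
for n in ("top","scene"):
    s=vision.snapshot(n); cv2.imwrite(f"pics/{n}0.png",s["color"][:,:,::-1])
    np.savez(f"pics/{n}0.npz",**s); print(n,s["fx"],s["cx"],s["cy"],s["R"],s["t"])
o=robot.get_obs();print(o)
E
```

```text
top 370.1439961243422 313.1346938492787 204.049471528012 [[ 0.11733734 -0.99307954  0.00499845]
 [-0.9724286  -0.11591582 -0.20235153]
 [ 0.20153057  0.01888275 -0.9793002 ]] [-0.09401434  0.43617112  0.85099193]
scene 497.607867035896 319.9620778058227 197.9114453401102 [[-0.75678029 -0.65355544  0.01220171]
 [-0.50793242  0.57620266 -0.64030863]
 [ 0.41144653 -0.4907706  -0.76802081]] [0.27942145 0.30114285 0.9986441 ]
{'time': 0.1, 'joint_positions': array([-1.23608606e+00,  8.78863086e-02,  1.37210249e+00,  1.34393730e-05,
        1.68359618e+00, -1.03111401e-01]), 'qvel': array([ 0.00061492, -0.00171875, -0.00451601,  0.001097  , -0.00035459,
       -0.00048086]), 'joint_torque': array([ 2.58580054e-03, -3.41254914e+01, -3.03299868e+01,  7.20752380e-02,
        3.05066805e-02, -1.04412341e-04]), 'tool_pos': array([ 0.23301314, -0.49765522,  0.20441869]), 'ee_rot': array([-3.13961228e+00, -2.18353631e-04,  4.37822948e-01]), 'wrist_force': array([ 1.02304099, -0.30356942, -0.10817218]), 'wrist_torque': array([ 0.01802324, -0.05866333,  0.00423976]), 'finger_force': 0.0, 'width': 0.09421023392523158}
```

View pics/top0.png

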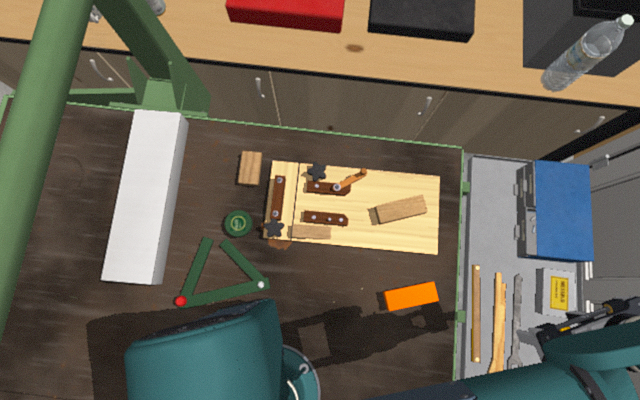

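View pics/scene0.png

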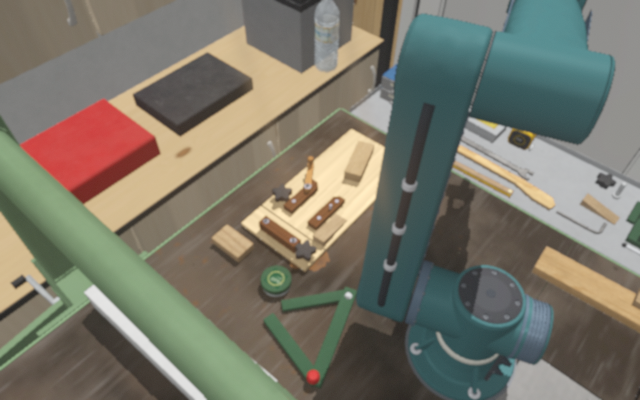

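The top view shows the jig with its stop at about (277,200). The apron is to the right, so the feed direction is image-left, about world +y. The catch knob is near (358,178).

Three things could be the workpiece:
- The pine block on the apron at (398,209) fits: it is loose, askew and pine-coloured.
- The orange block at (411,296) is the look-alike.
- The wedge at (310,231) and the offcut at (250,168) are bystanders.

I'll measure and confirm in a crop.

```bash
cat > h.py <<'E'
import numpy as np,cv2
def cloud(s):
    z=s["z_map"];v,u=np.indices(z.shape)
    C=np.stack([(u-s["cx"])/s["fx"]*z,(v-s["cy"])/s["fy"]*z,z],-1)
    return (C-s["t"])@s["R"]
def pix2w(s,u,v,h):
    d=s["R"].T@np.array([(u-s["cx"])/s["fx"],(v-s["cy"])/s["fy"],1]);c=-s["R"].T@s["t"]
    return c+d*(h-c[2])/d[2]
def w2pix(s,P):
    c=np.asarray(P)@s["R"].T+s["t"];return np.stack([s["fx"]*c[...,0]/c[...,2]+s["cx"],s["fy"]*c[...,1]/c[...,2]+s["cy"]],-1)
E
python3 - <<'E'
from h import *
s=dict(np.load("pics/top0.npz"));W=cloud(s)
for n,(u,v) in dict(table=(330,330),apron=(420,235),block=(398,209),wedge=(310,231),cleat=(335,219),knob=(361,176)).items(): print(n,W[v,u].round(4))
im=s["color"][:,:,::-1]
cv2.imwrite("pics/crop0.png",cv2.resize(im[145:265,225:455],None,fx=3.4,fy=3.4,interpolation=cv2.INTER_CUBIC))
hsv=cv2.cvtColor(im.copy(),cv2.COLOR_BGR2HSV)
for v,u in((235,420),(209,398),(180,420),(330,330)):print(hsv[v,u])
E
```

```text
table [ 0.1545 -0.1168 -0.0006]
apron [ 0.4046 -0.3127  0.0123]
block [ 0.4574 -0.248   0.0403]
wedge [ 0.3809 -0.0418  0.0237]
cleat [ 0.4164 -0.099   0.0308]
knob [ 0.529  -0.1509  0.0419]
[ 20 104 238]
[ 17 119 204]
[ 21  99 242]
[12 73 35]
```

View pics/crop0.png

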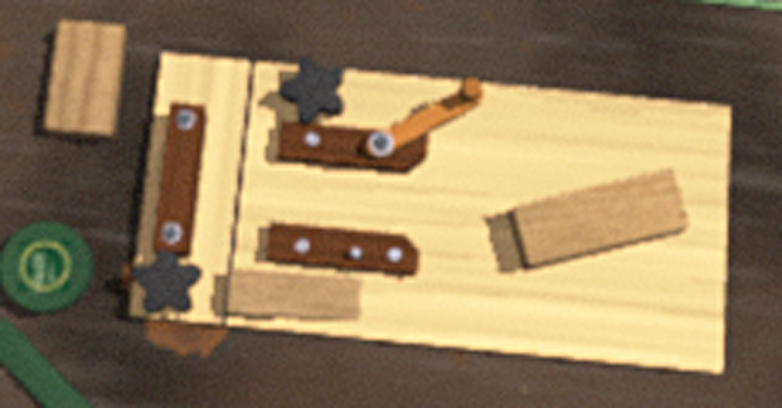

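The crop confirms the pine block on the apron, with top corners at about (512,212), (672,170), (688,228) and (530,268) in the crop. Next I'll fit the poses.

```bash
cat >> h.py <<'E'
JO=None
def block(s,guess,hmin=.033,hmax=.048,r=.085):
    W=cloud(s);m=(W[...,2]>hmin)&(W[...,2]<hmax)&(np.hypot(W[...,0]-guess[0],W[...,1]-guess[1])<r)
    n,l,st,c=cv2.connectedComponentsWithStats(m.astype(np.uint8));k=1+np.argmax(st[1:,4])
    P=W[l==k][:,:2];(c,sz,a)=cv2.minAreaRect((P*1000).astype(np.float32))
    a=np.deg2rad(a+(90 if sz[1]>sz[0] else 0)); a%=np.pi
    return np.array(c)/1000,sz,a
E
python3 - <<'E'
from h import *
from scipy.optimize import least_squares
s=dict(np.load("pics/top0.npz"))
px=np.array([(162,53),(731,105),(722,373),(132,318)])/3.4+[225,145]-.35
J=np.array([(205,-100),(-225,-100),(-225,100),(205,100)])/1000
w=np.array([pix2w(s,u,v,.012)[:2] for u,v in px]); print(w.round(4))
f=lambda p:(J@np.array([[np.cos(p[2]),np.sin(p[2])],[-np.sin(p[2]),np.cos(p[2])]])+p[:2]-w).ravel()
r=least_squares(f,[.45,-.15,1.57]);print(r.x,r.fun.round(4))
# mask fit
hsv=cv2.cvtColor(s["color"],cv2.COLOR_RGB2HSV);m=cv2.inRange(hsv,(12,50,150),(30,190,255))
n,l,st,_=cv2.connectedComponentsWithStats(m);k=l[235,420]
v,u=np.where(l==k);P=np.array([pix2w(s,a,b,.012)[:2] for a,b in zip(u,v)])
R=cv2.minAreaRect((P*1000).astype(np.float32));print(R,cv2.boxPoints(R))
p=r.x
def toJ(x):
    d=np.asarray(x)-p[:2];c,q=np.cos(p[2]),np.sin(p[2]);return np.array([c*d[0]+q*d[1],-q*d[0]+c*d[1]])
c,sz,a=block(s,(.457,-.248));print("block",c,sz,np.rad2deg(a),"jig",toJ(c),np.rad2deg(a-p[2]))
# block by colour corners at z .040
for x,y in((512,212),(672,170),(688,228),(530,268)): print(toJ(pix2w(s,x/3.4+225-.35,y/3.4+145-.35,.040)[:2]).round(4))
for n,(x,y,h) in dict(pivot=(381,143,.043),knob=(469,88,.066),stopA=(204,105,.04),stopB=(190,255,.04),mouthL=(417,262,.028),mouthR=(426,150,.028)).items(): print(n,toJ(pix2w(s,x/3.4+225-.35,y/3.4+145-.35,h)[:2]).round(4))
E
```

```text
[[ 0.5528  0.0765]
 [ 0.5632 -0.3537]
 [ 0.362  -0.357 ]
 [ 0.3513  0.07  ]]
[ 0.45707561 -0.13103657  1.5953334 ] [-0.0008 -0.0001 -0.0006  0.0002  0.0006 -0.0015  0.0008  0.0014]
((458.454833984375, -140.27072143554688), (202.48294067382812, 431.0424499511719), 1.241282343864441) [[ 352.56833   73.00677]
 [ 361.9059  -357.93457]
 [ 564.3413  -353.54822]
 [ 555.0038    77.39313]]
block [ 0.45906549 -0.25701941] (45.366371154785156, 120.58689880371094) 110.65727996826172 jig [-0.12599374  0.00110165] 19.251409102198267
[-0.0616  0.0028]
[-0.1747 -0.0389]
[-0.1875  0.0026]
[-0.0767  0.042 ]
pivot [ 0.0359 -0.0383]
knob [-0.0219 -0.0782]
stopA [ 0.1662 -0.0554]
stopB [0.1641 0.0553]
mouthL [0.0024 0.0432]
mouthR [ 0.002  -0.0401]
```

```bash
cat >> h.py <<'E'
O=np.array([.4573,-.1310]);A=1.594
RJ=np.array([[np.cos(A),-np.sin(A)],[np.sin(A),np.cos(A)]])
def toJ(p): return RJ.T@(np.asarray(p)[:2]-O)
def go(x,y,z,yawj):
    "target jig mm; tool-x direction relative to jig x (deg); prints shift in CURRENT tool axes, mm, and turn about tool z"
    from bench import robot
    from scipy.spatial.transform import Rotation as Ro
    o=robot.get_obs();T=np.r_[O+RJ@[x/1e3,y/1e3],z/1e3]
    R=Ro.from_euler('xyz',o["ee_rot"]).as_matrix()
    psi=np.degrees(np.arctan2(R[1,0],R[0,0]));turn=psi-(yawj+np.degrees(A));turn=(turn+180)%360-180
    d=T-o["tool_pos"];a=np.radians(yawj)+A;c=np.cos(a),np.sin(a)
    print("t",round(o["time"],1),"now",(toJ(o["tool_pos"])*1000).round(1),(o["tool_pos"][2]*1000).round(1),"shift now-axes",(R.T@d*1000).round(1),"turn",turn.round(2),
     "| target-axes",np.round([1000*(d[0]*c[0]+d[1]*c[1]),1000*(d[0]*c[1]-d[1]*c[0]),-1000*d[2]],1),"F",o["wrist_force"].round(1),"w",round(o["width"],4))
E
python3 -c "
from h import *
go(-130,70,200,-90)"
```

```text
t 0.1 now [-361.4  232.7] 204.4 shift now-axes [ 242.1 -146.2    4.8] turn 23.76 | target-axes [ 162.7 -231.4    4.4] F [ 1.  -0.3 -0.1] w 0.0942
```

```bash
python3 -m crank '[[0,[0.035,-0.021,0],[0,0,0]],[0,[0.035,-0.021,0],[0,0,0]],[0,[0.035,-0.021,0],[0,0,0]],[0,[0.035,-0.021,0],[0,0,0]],[0,[0.035,-0.021,0],[0,0,0]],[0,[0.035,-0.021,0],[0,0,0]],[0,[0.032,-0.020,0.005],[0,0,0]],[0,[0,0,0],[0,0,7.92]]]'; python3 -m crank '[[0,[0,0,0.03],[0,0,7.92]],[0,[0,0,0.03],[0,0,7.92]],[0,[0,0,0],[0,0,0]],[0,[0,0,0],[0,0,0]]]'; python3 -c "
from h import *
go(-130,70,22,-90)"
```

```text
time: 0.9
tool_pos: [0.3919, -0.2594, 0.1995]
ee_rot: [-3.139, -0.0, 0.302]
wrist_force: [-0.2, 0.1, -0.2]
width: 0.094
finger_force: 0.0
time: 1.3
tool_pos: [0.3901, -0.263, 0.1402]
ee_rot: [-3.141, 0.001, 0.026]
wrist_force: [0.1, 0.6, 0.7]
width: 0.0946
finger_force: 0.0
t 1.3 now [-130.4   70.2] 140.2 shift now-axes [  0.4  -0.3 118.2] turn 0.16 | target-axes [  0.2  -0.4 118.2] F [0.1 0.6 0.7] w 0.0946
```

```bash
python3 -m crank '[[0,[0,0,0.03],[0,0,0]],[0,[0,0,0.03],[0,0,0]],[0,[0,0,0.03],[0,0,0]],[0,[0,0,0.02],[0,0,0]],[0,[0,0,0.006],[0,0,0]],[0,[0,0,0],[0,0,0]],[0,[0.01,0,0],[0,0,0]],[0,[0.005,0,0],[0,0,0]]]'; for i in 1; do python3 -m crank '[[0,[0.005,0,0],[0,0,0]],[0,[0.005,0,0],[0,0,0]],[0,[0.005,0,0],[0,0,0]],[0,[0.005,0,0],[0,0,0]],[0,[0.004,0,0],[0,0,0]],[0,[0.004,0,0],[0,0,0]],[0,[0.004,0,0],[0,0,0]],[0,[0,0,0],[0,0,0]]]'; done;  python3 - <<'E'
from h import *
from bench import vision
go(-130,20,24,-90)
s=vision.snapshot("top");np.savez("pics/top1.npz",**s)
cv2.imwrite("pics/crop1.png",cv2.resize(s["color"][145:265,225:455,::-1],None,fx=3.4,fy=3.4,interpolation=cv2.INTER_CUBIC))
E
```

```text
time: 2.1
tool_pos: [0.4077, -0.2642, 0.0267]
ee_rot: [3.139, -0.004, 0.023]
wrist_force: [0.4, -0.3, 0.7]
width: 0.0941
finger_force: 0.0
time: 2.9
tool_pos: [0.4379, -0.2623, 0.0245]
ee_rot: [3.141, -0.0, 0.023]
wrist_force: [0.7, -1.3, -0.1]
width: 0.094
finger_force: 0.0
t 2.9 now [-130.8   22.4] 24.5 shift now-axes [ 2.4 -0.8  0.5] turn 0.01 | target-axes [ 2.4 -0.8  0.5] F [ 0.7 -1.3 -0.1] w 0.094
```

View pics/crop1.png

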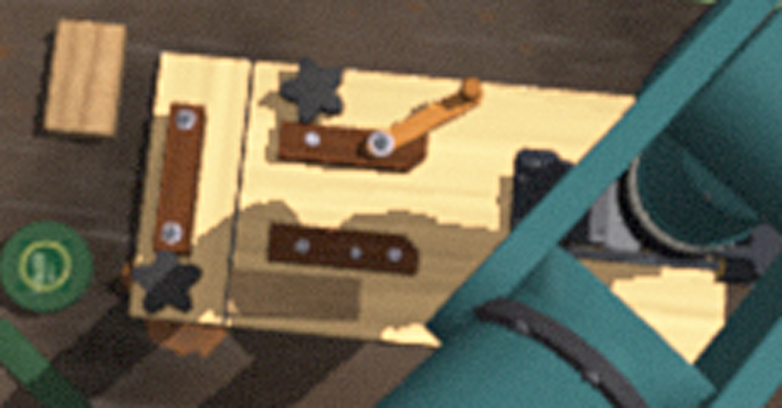

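The arm hides the block at crop (600,220). Nothing else has moved. I'll push a little further to seat the fence, then push back from the other side.

```bash
python3 -m crank '[[0,[0.004,0,0],[0,0,0]],[0,[0.003,0,0],[0,0,0]],[0,[0,0,0],[0,0,0]],[0,[-0.01,0,0],[0,0,0]],[0,[-0.005,0,-0.03],[0,0,0]],[0,[0,0,-0.03],[0,0,0]],[0,[0.03,0,0],[0,0,0]],[0,[0.04,0,0],[0,0,0]]]'; python3 -m crank '[[0,[0.028,0,0],[0,0,0]],[0,[0,0,0],[0,0,0]],[0,[0,0,0],[0,0,0]]]';  python3 - <<'E'
from h import *
from bench import vision
go(-130,-60,24,-90)
for n in("top","scene"):
    s=vision.snapshot(n);np.savez(f"pics/{n}2.npz",**s)
    try:
        c,sz,a=block(s,O+RJ@[-.13,-.012]);print(n,toJ(c),sz,np.degrees(a-A))
    except Exception as e: print(e)
E
```

```text
time: 3.75
tool_pos: [0.4993, -0.2619, 0.0867]
ee_rot: [3.139, -0.002, 0.021]
wrist_force: [0.7, 0.6, 1.0]
width: 0.0941
finger_force: 0.0
time: 4.05
tool_pos: [0.5266, -0.2601, 0.0839]
ee_rot: [-3.141, 0.002, 0.024]
wrist_force: [-0.3, 0.5, 0.4]
width: 0.0942
finger_force: 0.0
t 4.0 now [-130.6  -66.3] 83.9 shift now-axes [-6.2 -0.6 60. ] turn 0.02 | target-axes [-6.3 -0.6 59.9] F [-0.3  0.5  0.4] w 0.0942
attempt to get argmax of an empty sequence
scene [-0.11564494 -0.01651803] (46.49224853515625, 90.4599838256836) 1.019241807800829
```

```bash
python3 -m crank '[[0,[0,0,0.03],[0,0,0]],[0,[0,0,0.025],[0,0,0]],[0,[0,0,0.005],[0,0,0]],[0,[0,0,0],[0,0,0]],[0,[-0.01,0,0],[0,0,0]],[0,[-0.005,0,0],[0,0,0]],[0,[-0.004,0,0],[0,0,0]],[0,[-0.004,0,0],[0,0,0]]]';  python3 -m crank '[[0,[-0.004,0,0],[0,0,0]],[0,[-0.004,0,0],[0,0,0]],[0,[-0.003,0,0],[0,0,0]],[0,[-0.002,0,0],[0,0,0]],[0,[0,0,0],[0,0,0]],[0,[0,0,0],[0,0,0]]]';python3 - <<'E'
from h import *
from bench import vision
go(-130,-30.5,24,-90)
s=vision.snapshot("scene")
c,sz,a=block(s,O+RJ@[-.13,-.0]);print(toJ(c),sz,np.degrees(a-A))
E
```

```text
time: 4.95
tool_pos: [0.5046, -0.2611, 0.0257]
ee_rot: [3.14, -0.002, 0.023]
wrist_force: [0.4, 0.2, 0.6]
width: 0.0939
finger_force: 0.2
time: 5.55
tool_pos: [0.4913, -0.2609, 0.0243]
ee_rot: [-3.141, 0.0, 0.023]
wrist_force: [-0.7, 0.4, 0.8]
width: 0.0941
finger_force: 0.0
t 5.5 now [-130.7  -30.9] 24.3 shift now-axes [-0.4 -0.7  0.3] turn -0.01 | target-axes [-0.4 -0.7  0.3] F [-0.7  0.4  0.8] w 0.0941
[-0.10045361 -0.00043031] (75.85874938964844, 61.808311462402344) -14.535290720122758
```

```bash
python3 -m crank '[[0,[0.012,0,0],[0,0,0]],[0,[0.005,0,-0.03],[0,0,0]],[0,[0,0,-0.03],[0,0,0]],[0.86,[0,0.03,0],[0,0,0]],[0.86,[0,0.03,0],[0,0,0]],[0.86,[0,0.03,0],[0,0,0]],[0.86,[0,0,0],[0,0,-8.5]],[0.86,[0,0,0],[0,0,-8.5]]]';  python3 -m crank '[[0.86,[0,0,0],[0,0,-8.5]],[0.86,[0,0,0],[0,0,-8.5]],[0.86,[0,0,0],[0,0,-8.5]],[0.86,[0,0,0],[0,0,-8.5]],[0.86,[0,0,0],[0,0,-8.5]],[0.86,[0,0,0],[0,0,-8.5]],[0.86,[0,0,0],[0,0,-8.5]],[0.86,[0,0,0],[0,0,-8.5]]]';python3 -m crank '[[0.86,[0,0,0],[0,0,-5]],[0.86,[0,0,0],[0,0,0]]]';python3 - <<'E'
from h import *
from bench import vision
go(-215,0,31,0)
for n in("scene","top"):
    s=vision.snapshot(n);np.savez(f"pics/{n}3.npz",**s);c,sz,a=block(s,O+RJ@[-.13,-.0]);print(toJ(c),sz,np.degrees(a-A))
E
```

```text
time: 6.4
tool_pos: [0.5112, -0.3517, 0.0841]
ee_rot: [-3.142, -0.0, 0.325]
wrist_force: [0.1, -0.4, 0.1]
width: 0.0575
finger_force: 0.0
time: 7.2
tool_pos: [0.5114, -0.3506, 0.0843]
ee_rot: [3.141, 0.0, 1.513]
wrist_force: [-0.6, -0.3, -1.0]
width: 0.0127
finger_force: 0.0
time: 7.4
tool_pos: [0.5113, -0.3506, 0.0843]
ee_rot: [3.141, 0.0, 1.594]
wrist_force: [-0.1, -0.6, -0.7]
width: 0.0131
finger_force: 0.0
t 7.4 now [-220.8  -48.9] 84.3 shift now-axes [  5.8 -48.9  53.3] turn -0.0 | target-axes [  5.8 -48.9  53.3] F [-0.1 -0.6 -0.7] w 0.0131
[-0.1082644   0.00202183] (47.02561950683594, 77.72640228271484) 0.3560740927281946
[-0.11359499  0.0013364 ] (45.20623779296875, 82.09383392333984) 0.6315416077199548
```

```bash
python3 -m crank '[[0.86,[0.006,-0.03,0],[0,0,0]],[0.86,[0,-0.020,0],[0,0,0]],[0.86,[0,0,0.03],[0,0,0]],[0.86,[0,0,0.02],[0,0,0]],[0.86,[0,0,0.003],[0,0,0]],[0.86,[0.01,0,0],[0,0,0]],[0.86,[0.01,0,0],[0,0,0]],[0.86,[0.008,0,0],[0,0,0]]]';  python3 -m crank '[[0.86,[0.01,0,0],[0,0,0]],[0.86,[0.01,0,0],[0,0,0]],[0.86,[0.01,0,0],[0,0,0]],[0.86,[0.01,0,0],[0,0,0]],[0.86,[0.01,0,0],[0,0,0]],[0.86,[0.01,0,0],[0,0,0]],[0.86,[0.0,0,0],[0,0,0]]]';python3 - <<'E'
from h import *
from bench import vision
go(37,0,31,0)
for n in("scene","top"):
    s=vision.snapshot(n);np.savez(f"pics/{n}4.npz",**s);c,sz,a=block(s,O+RJ@[-.06,-.0]);print(toJ(c),sz,np.degrees(a-A))
E
```

```text
time: 8.3
tool_pos: [0.4606, -0.3172, 0.033]
ee_rot: [3.14, 0.002, 1.594]
wrist_force: [-0.5, -0.3, 0.2]
width: 0.0128
finger_force: 0.1
time: 9.0
tool_pos: [0.4582, -0.2562, 0.0313]
ee_rot: [-3.141, -0.001, 1.595]
wrist_force: [-0.2, -0.5, 0.4]
width: 0.0131
finger_force: 0.0
t 9.0 now [-125.2    2. ] 31.3 shift now-axes [162.2   2.2   0.4] turn 0.07 | target-axes [162.2   2.    0.3] F [-0.2 -0.5  0.4] w 0.0131
[-0.06288674  0.00216484] (47.899810791015625, 141.7913360595703) -0.405637623923725
[-0.02885194  0.00199375] (45.470088958740234, 67.34908294677734) -0.29567086901039613
```

```bash
python3 -m crank '[[0.86,[0.005,0.001,0],[0,0,0]],[0.86,[0.008,0.001,0],[0,0,0]],[0.86,[0.008,0,0],[0,0,0]],[0.86,[0.008,0,0],[0,0,0]],[0.86,[0.008,0,0],[0,0,0]],[0.86,[0.008,0,0],[0,0,0]],[0.86,[0.008,0,0],[0,0,0]],[0.86,[0,0,0],[0,0,0]]]';python3 - <<'E'
from h import *
from bench import vision
go(37,0,31,0)
for n in("top",):
    s=vision.snapshot(n);np.savez(f"pics/{n}5.npz",**s);c,sz,a=block(s,O+RJ@[-.01,-.0]);print(toJ(c),sz,np.degrees(a-A))
cv2.imwrite("pics/crop5.png",cv2.resize(s["color"][145:265,225:455,::-1],None,fx=3.4,fy=3.4,interpolation=cv2.INTER_CUBIC))
E
```

```text
time: 9.9
tool_pos: [0.459, -0.2035, 0.0314]
ee_rot: [-3.141, -0.001, 1.595]
wrist_force: [0.3, 0.0, -0.8]
width: 0.0132
finger_force: 0.0
t 9.9 now [-72.5   0. ] 31.4 shift now-axes [1.095e+02 1.000e-01 5.000e-01] turn 0.06 | target-axes [109.5   0.    0.4] F [ 0.3  0.  -0.8] w 0.0132
[-0.0353562   0.00091677] (45.120052337646484, 50.02523422241211) -0.02152836527198298
```

View pics/crop5.png

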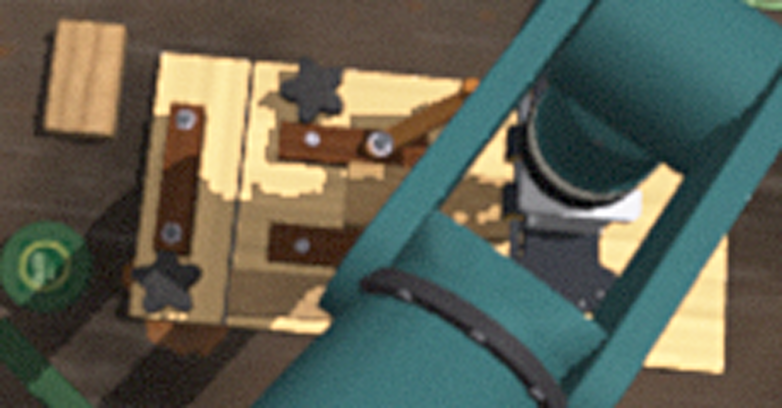

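The block's front is between the cleats, near crop (345,200), and moves freely. I'll keep pushing.

```bash
python3 -m crank '[[0.86,[0.008,0,0],[0,0,0]],[0.86,[0.01,0,0],[0,0,0]],[0.86,[0.01,0,0],[0,0,0]],[0.86,[0.01,0,0],[0,0,0]],[0.86,[0.01,0,0],[0,0,0]],[0.86,[0.01,0,0],[0,0,0]],[0.86,[0.01,0,0],[0,0,0]],[0.86,[0.008,0,0],[0,0,0]]]';python3 -m crank '[[0.86,[0.008,0,0],[0,0,0]],[0.86,[0.006,0,0],[0,0,0]],[0.86,[0.006,0,0],[0,0,0]],[0.86,[0.005,0,0],[0,0,0]],[0.86,[0.003,0,0],[0,0,0]],[0.86,[0,0,0],[0,0,0]]]';python3 -c "
from h import *
go(37,0,31,0)"
```

```text
time: 10.75
tool_pos: [0.4573, -0.1277, 0.0315]
ee_rot: [3.142, 0.0, 1.594]
wrist_force: [0.8, 0.8, 1.2]
width: 0.0133
finger_force: 0.2
time: 11.35
tool_pos: [0.4567, -0.1004, 0.0314]
ee_rot: [-3.141, -0.0, 1.594]
wrist_force: [-0.6, -1.4, 0.2]
width: 0.013
finger_force: 0.0
t 11.3 now [30.6 -0.1] 31.4 shift now-axes [ 6.4 -0.1  0.4] turn 0.02 | target-axes [ 6.4 -0.1  0.4] F [-0.6 -1.4  0.2] w 0.013
```

```bash
python3 -m crank '[[0.86,[0.002,0,0],[0,0,0]],[0.86,[0.002,0,0],[0,0,0]],[0.86,[0.001,0,0],[0,0,0]],[0.86,[0.001,0,0],[0,0,0]],[0.86,[0,0,0],[0,0,0]]]';python3 -m crank '[[0.86,[0.001,0,0],[0,0,0]],[0.86,[0.0005,0,0],[0,0,0]],[0.86,[0,0,0],[0,0,0]],[0.86,[0,0,0],[0,0,0]]]';python3 -c "
from h import *
go(37,0,31,0)"
```

```text
time: 11.85
tool_pos: [0.4566, -0.0947, 0.0315]
ee_rot: [3.142, -0.0, 1.594]
wrist_force: [-0.0, -0.2, -1.2]
width: 0.0132
finger_force: 0.0
time: 12.25
tool_pos: [0.4566, -0.0945, 0.0316]
ee_rot: [3.142, 0.003, 1.594]
wrist_force: [-0.0, -5.3, -0.1]
width: 0.0132
finger_force: 2.6
t 12.2 now [36.5 -0.1] 31.6 shift now-axes [ 0.5 -0.1  0.6] turn -0.01 | target-axes [ 0.5 -0.1  0.6] F [-0.  -5.3 -0.1] w 0.0132
```

Contact is 5 N with the TCP at x 36.5, so the block is home. I'll press slightly more, retreat, and position behind the knob.

```bash
python3 -m crank '[[0.86,[0.001,0,0],[0,0,0]],[0.86,[0,0,0],[0,0,0]],[0.86,[-0.01,0,0],[0,0,0]],[0.86,[-0.01,0,0],[0,0,0]],[1,[0,0,-0.03],[0,0,0]],[1,[0,0,-0.03],[0,0,0]],[1,[0,0,-0.02],[0,0,0]],[1,[-0.01,0.04,0],[0,0,0]]]';python3 -m crank '[[1,[-0.01,0.045,0],[0,0,0]],[1,[0,0.02,0],[0,0,0]],[1,[0,0,0],[0,0,0]],[1,[0,0,0],[0,0,0]]]';python3 - <<'E'
from h import *
from bench import vision
go(-5,-105,52,0)
for n in("top","scene"):
    s=vision.snapshot(n);np.savez(f"pics/{n}6.npz",**s);W=cloud(s);J=(W[...,:2]-O)@RJ*1000;h=W[...,2]
    m=(h>.05)&(h<.075)&(abs(J[...,0]+20)<40)&(abs(J[...,1]+65)<32);print(n,m.sum(),J[m].mean(0) if m.any() else 0,J[m].std(0))
    m=(h>.034)&(h<.046)&(abs(J[...,1])<23)&(J[...,0]>30)&(J[...,0]<170);print(np.percentile(J[m],[0.5,99.5],axis=0)if m.any()else 0,m.sum())
a=s["color"][:,:,::-1];cv2.imwrite("pics/scene6.png",cv2.resize(a[120:280,200:400],None,fx=3.5,fy=3.5,interpolation=cv2.INTER_CUBIC))
E
```

```text
time: 13.05
tool_pos: [0.4974, -0.1214, 0.1161]
ee_rot: [3.136, 0.001, 1.593]
wrist_force: [1.8, -0.7, 0.4]
width: 0.0005
finger_force: 0.0
time: 13.45
tool_pos: [0.5618, -0.1297, 0.1108]
ee_rot: [-3.14, -0.001, 1.594]
wrist_force: [-0.6, -0.6, 0.6]
width: 0.0007
finger_force: 0.0
t 13.4 now [  -1.1 -104.5] 110.8 shift now-axes [-3.9  0.6 58.8] turn -0.0 | target-axes [-3.9  0.5 58.8] F [-0.6 -0.6  0.6] w 0.0007
top 0 0 [nan nan]
[[169.29531678 -22.83202669]
 [169.29531678 -22.83202669]] 1
scene 41 [-20.48837158 -75.81120387] [3.43815145 3.86097543]
[[ 46.74222943 -21.61571209]
 [169.39883156  22.86156193]] 803
  ret = _var(a, axis=axis, dtype=dtype, out=out, ddof=ddof,
  arrmean = um.true_divide(arrmean, div, out=arrmean,
  ret = um.true_divide(
```

View pics/scene6.png

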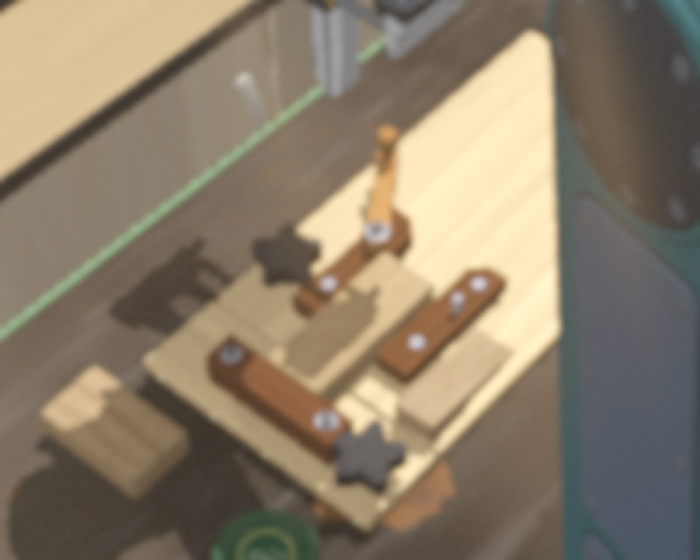

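The block lies in the gap against the stop, around crop (350,330), and the bystanders are undisturbed. The catch is still open, with its knob at crop (387,135), jig (-20.5,-76). I'll turn the tool square to the knob's path and descend behind it.

```bash
python3 -m crank '[[1,[0,0,0],[0,0,-6.9]],[1,[0,0,0],[0,0,-6.9]],[1,[0,0,0],[0,0,-6.9]],[1,[0,0,0],[0,0,-6.9]],[1,[0,0,0],[0,0,-6.8]],[1,[0,0,0.03],[0,0,0]],[1,[0,0,0.028],[0,0,0]],[1,[0,0,0],[0,0,0]]]';python3 -c "
from h import *
go(-8.9,-92.9,52,34.4)"
```

```text
time: 14.35
tool_pos: [0.5581, -0.1286, 0.0493]
ee_rot: [-3.136, -0.007, 2.194]
wrist_force: [-0.7, 0.8, -0.2]
width: 0.0003
finger_force: 0.0
t 14.3 now [   0.  -100.8] 49.3 shift now-axes [ -2.9 -11.6  -2.6] turn -0.02 | target-axes [ -2.9 -11.6  -2.7] F [-0.7  0.8 -0.2] w 0.0003
```

```bash
python3 -m crank '[[1,[-0.003,-0.006,-0.002],[0,0,0]],[1,[0,-0.005,0],[0,0,0]],[1,[-0.00175,-0.00764,0],[0,0,6]],[1,[-0.00175,-0.00764,0],[0,0,6]],[1,[-0.00175,-0.00764,0],[0,0,6]],[1,[-0.00175,-0.00764,0],[0,0,6]],[1,[-0.00175,-0.00764,0],[0,0,6]],[1,[0,0,0],[0,0,0]]]';python3 - <<'E'
from h import *
from bench import vision
go(-8.9,-92.9,52,4.4)
for n in("top","scene"):
    s=vision.snapshot(n);W=cloud(s);J=(W[...,:2]-O)@RJ*1000;h=W[...,2];hsv=cv2.cvtColor(s["color"],cv2.COLOR_RGB2HSV)
    m=(hsv[...,0]<20)&(hsv[...,1]>120)&(h>.035)&(h<.075)&(np.hypot(J[...,0]-35,J[...,1]+38)<90)&(np.hypot(J[...,0]-35,J[...,1]+38)>25)
    m&=(abs(J[...,1])>23)|(J[...,0]<44)
    d=J[m]-[35,-38];print(n,m.sum(),np.degrees(np.arctan2(d[:,1],d[:,0])%(2*np.pi)).round()[:40:2])
a=s["color"][:,:,::-1];cv2.imwrite("pics/scene7.png",cv2.resize(a[120:280,200:400],None,fx=3.5,fy=3.5,interpolation=cv2.INTER_CUBIC))
E
```

```text
time: 15.15
tool_pos: [0.5247, -0.1631, 0.058]
ee_rot: [3.138, 0.002, 1.67]
wrist_force: [-0.3, 0.5, 0.3]
width: 0.0006
finger_force: 0.1
t 15.2 now [-33.6 -66.6] 58.0 shift now-axes [22.7 28.1  6.1] turn -0.06 | target-axes [22.7 28.1  6. ] F [-0.3  0.5  0.3] w 0.0006
top 0 []
scene 87 [189. 186. 188. 185. 187. 187. 184. 186. 188. 187. 185. 185. 188. 184.
 191. 186. 185. 189. 186. 190.]
```

View pics/scene7.png

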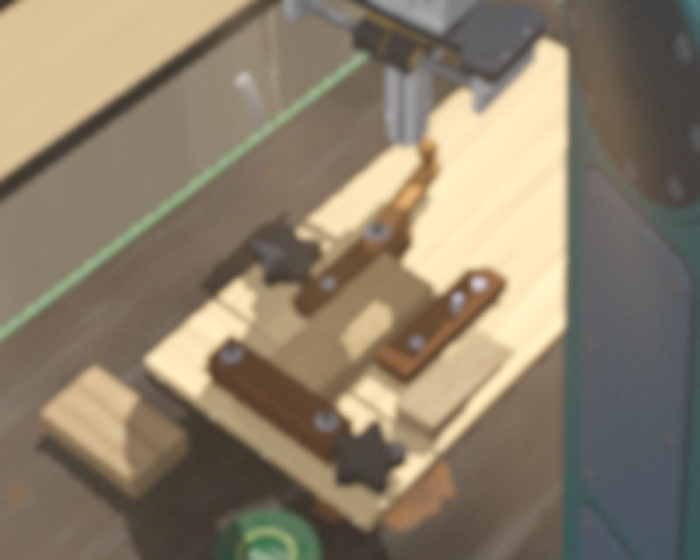

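The catch now points nearly to -x, at about 187°, with its knob at crop (430,150) ahead of the fingers. I'll continue the arc.

```bash
python3 -m crank '[[1,[-0.00175,-0.00764,0.005],[0,0,6]],[1,[-0.00175,-0.00764,0],[0,0,6]],[1,[-0.00175,-0.00764,0],[0,0,6]],[1,[-0.00175,-0.00764,0],[0,0,6]],[1,[-0.00175,-0.00764,0],[0,0,6]],[1,[-0.00175,-0.00764,0],[0,0,6]],[1,[-0.00175,-0.00764,0],[0,0,6]],[1,[0,0,0],[0,0,0]]]';python3 - <<'E'
from h import *
a=np.radians(187-42);t=np.array([np.sin(a),-np.cos(a)]);k=np.array([35,-38])+72*np.array([np.cos(a),np.sin(a)])
print("expected knob",k,"finger",k-20.5*t,"tool yawj",4.4-42)
go(*(k-20.5*t),54,4.4-42)
E
```

```text
time: 16.05
tool_pos: [0.4704, -0.1622, 0.051]
ee_rot: [3.141, -0.0, 0.939]
wrist_force: [-0.2, -0.1, -0.0]
width: 0.0004
finger_force: 0.0
expected knob [-23.97894719   3.29750342] finger [-35.73726413 -13.49511349] tool yawj -37.6
t 16.1 now [-31.5 -12.3] 51.0 shift now-axes [-2.7  3.5 -3. ] turn 0.1 | target-axes [-2.7  3.5 -3. ] F [-0.2 -0.1 -0. ] w 0.0004
```

```bash
python3 -m crank '[[1,[-0.00275,-0.00764,0],[0,0,6]],[1,[-0.00275,-0.00764,0],[0,0,6]],[1,[-0.00225,-0.00764,0],[0,0,6]],[1,[-0.00175,-0.00764,0],[0,0,6]],[1,[-0.00175,-0.00764,0],[0,0,6]],[1,[-0.00175,-0.00764,0],[0,0,6]],[1,[-0.00175,-0.00764,0],[0,0,6]],[1,[0,0,0],[0,0,0]]]';python3 - <<'E'
from h import *
go(14.5,34,51,-90)
E
```

```text
time: 16.85
tool_pos: [0.4288, -0.1283, 0.0508]
ee_rot: [3.141, -0.001, 0.209]
wrist_force: [-0.3, -0.9, -0.5]
width: 0.0001
finger_force: 0.0
t 16.9 now [ 3.4 28.4] 50.8 shift now-axes [ -3.4 -12.   -0.2] turn 10.63 | target-axes [ -5.6 -11.1  -0.2] F [-0.3 -0.9 -0.5] w 0.0001
```

```bash
python3 -m crank '[[1,[-0.002,-0.005,0],[0,0,5.3]],[1,[-0.001,-0.003,0],[0,0,5.3]],[1,[0,-0.002,0],[0,0,0]],[1,[0,-0.001,0],[0,0,0]],[1,[0,0,0],[0,0,0]]]';python3 - <<'E'
from h import *
go(14.5,34,51,-90)
E
```

```text
time: 17.35
tool_pos: [0.4245, -0.1185, 0.0506]
ee_rot: [3.141, -0.0, 0.022]
wrist_force: [-0.3, 0.3, 0.5]
width: 0.0002
finger_force: 0.1
t 17.4 now [13.2 32.5] 50.6 shift now-axes [-1.5 -1.2 -0.4] turn -0.04 | target-axes [-1.5 -1.3 -0.4] F [-0.3  0.3  0.5] w 0.0002
```

```bash
python3 -m crank '[[1,[0,-0.001,0],[0,0,0]],[1,[0,-0.001,0],[0,0,0]],[1,[0,0,0],[0,0,0]],[1,[0,0,0],[0,0,0]]]';python3 -m crank '[[1,[0,-0.001,0],[0,0,0]],[1,[0,-0.0005,0],[0,0,0]],[1,[0,0,0],[0,0,0]],[1,[0,0,0],[0,0,0]]]';python3 - <<'E'
from h import *
go(14.5,34,51,-90)
E
```

```text
time: 17.75
tool_pos: [0.4242, -0.1164, 0.0505]
ee_rot: [-3.142, -0.0, 0.02]
wrist_force: [-0.3, -0.0, 0.5]
width: 0.0004
finger_force: 0.1
time: 18.15
tool_pos: [0.4242, -0.1156, 0.0506]
ee_rot: [3.14, -0.0, 0.02]
wrist_force: [-0.4, -3.8, -0.4]
width: 0.0002
finger_force: 1.8
t 18.1 now [16.2 32.8] 50.6 shift now-axes [-1.2  1.7 -0.4] turn -0.21 | target-axes [-1.2  1.7 -0.4] F [-0.4 -3.8 -0.4] w 0.0002
```

It is resting on the pin at 3.8 N. I'll press a little, then back off, clear the view and check.

```bash
python3 -m crank '[[1,[0,-0.001,0],[0,0,0]],[1,[0,0,0],[0,0,0]],[1,[0,0.01,0],[0,0,0]],[1,[0,0.02,0],[0,0,0]],[1,[0,0.03,-0.03],[0,0,0]],[1,[0,0.04,-0.03],[0,0,0]],[1,[0,0.04,-0.03],[0,0,0]],[1,[0,0.05,-0.03],[0,0,0]]]';python3 -m crank '[[1,[0,0.05,0],[0,0,0]],[1,[0,0.05,0],[0,0,0]],[1,[0,0.05,0],[0,0,0]],[1,[-0.05,0,0],[0,0,0]],[1,[-0.05,0,0],[0,0,0]],[1,[0,0,0],[0,0,0]],[1,[0,0,0],[0,0,0]]]';python3 - <<'E'
from h import *
from bench import vision
ims=[]
for n in("top","scene"):
    s=vision.snapshot(n);W=cloud(s);J=(W[...,:2]-O)@RJ*1000;h=W[...,2]
    m=(h>.05)&(h<.075)&(abs(J[...,0]-25)<40)&(abs(J[...,1]-20)<40);print(n,"knob",m.sum(),J[m].mean(0) if m.any() else 0)
    for y in(-15,-8,0,8,15):
        q=(abs(J[...,1]-y)<3)&(h>.034)&(h<.046)&(J[...,0]>0)&(J[...,0]<200);x=np.sort(J[q][:,0]);print(y,x[[0,-1]] if len(x) else 0, len(x))
    a=s["color"][:,:,::-1];a=a[145:265,225:385] if n=="top" else a[150:270,230:390]
    ims.append(cv2.resize(a,None,fx=2.5,fy=2.5,interpolation=cv2.INTER_CUBIC))
cv2.imwrite("pics/fin.png",np.hstack(ims))
E
```

```text
time: 18.95
tool_pos: [0.428, -0.2977, 0.1679]
ee_rot: [-3.14, -0.002, 0.021]
wrist_force: [-0.5, -0.6, -0.7]
width: 0.0004
finger_force: 0.0
time: 19.65
tool_pos: [0.3302, -0.4487, 0.166]
ee_rot: [-3.14, -0.001, 0.018]
wrist_force: [0.5, -0.2, -0.0]
width: 0.0004
finger_force: 0.0
top knob 40 [35.19744053 35.78282806]
-15 [ 28.23813478 190.93279799] 160
-8 [ 27.54987833 190.08434091] 154
0 [ 27.03828721 188.9697474 ] 157
8 [ 28.76958935 190.47117237] 160
15 [ 28.11033831 189.73775765] 161
scene knob 47 [38.86006194 36.86563267]
-15 [ 27.03317816 192.41736236] 135
-8 [ 29.70720487 191.7892106 ] 140
0 [ 28.8243269 191.98383  ] 144
8 [ 30.00810343 192.43332369] 148
15 [ 27.56521044 192.24452251] 147
```

View pics/fin.png

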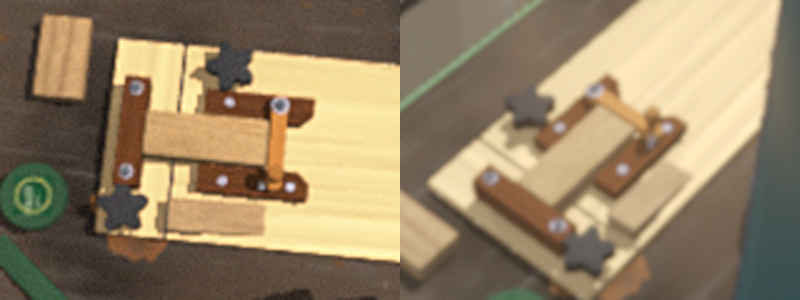

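In the final picture (left view), the block lies flush against the stop at (145,135). The catch lies straight across behind it from (280,105) to (275,185), with its rear face at jig x 27 to 28 along its length, as expected when shut. The wedge, tin and offcut have not moved.

```bash
python3 -c "
from bench import robot
print(robot.close_job())"
```

```text
the job is handed in; nothing more can be done
None
```

The pine block is home against the end stop and the catch is shut on its pin behind it. The bystanders are where they were, the arm is clear, and the job was handed in at about 20 s of the 70 s allowed; no verdict came back.

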